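Stand the slumped tray and board back in their stands

TASK

The aluminium tray and the wooden board have slumped forward onto the low front bars of their stands, over the worktop in front of them. Push each one gently back with the fingertips until it leans away from you against the tall rear bar of its own stand, foot still between the lips; do not lift or carry either of them. Leave the other things on the counter where they are.

Things in the scene. Friction and masses are not known exactly. Their poses are not given: they have to be found in the camera images.
- tray: loose aluminium tray, rolled edges, on its short edge: 170 wide (y), 240 tall (z), 18 deep (x -9 to 9 mm), flat underside to the robot; 280 g. Origin: centre of its foot (lower edge); own z up along it, own x normal to it, away from the robot. Starts leaning 0.53 rad towards the robot on the front bar; pivots on its foot, tips over by itself some 0.08 rad past vertical, ends leaning 0.12-0.35 rad away on the rear bar
- board: loose wooden board 18 mm thick (x -9 to 9): blade 160 wide (y), 200 tall (z), then a tongue 45 wide in its middle up to z=280; 400 g. Origin: centre of its foot (lower edge); own z up along it, own x normal to it, away from the robot. Starts leaning 0.53 rad towards the robot on the front bar; pivots on its foot, tips over by itself some 0.08 rad past vertical, ends leaning 0.12-0.35 rad away on the rear bar
- tray_stand: fixed steel stand of the tray, base 150 by 190 by 12 mm. Origin: underside centre; x points from front bar to rear bar, away from the robot within 0.35 rad; y along the bars. Front bar (8 mm thick) at x=-55, z=110; rear bar at x=55, z=160; both from y=-88 to 88 on end posts. Lips 20 mm tall over the base, inner faces x=-22 and 22, hold the foot. Either stand may be on the left
- board_stand: fixed steel stand of the board, base 150 by 190 by 12 mm. Origin: underside centre; x points from front bar to rear bar, away from the robot within 0.35 rad; y along the bars. Front bar (8 mm thick) at x=-55, z=110; rear bar at x=55, z=160; both from y=-88 to 88 on end posts. Lips 20 mm tall over the base, inner faces x=-22 and 22, hold the foot. Either stand may be on the left
- crock: blue ceramic salt crock, loose, 92 mm across, 85 tall, open. Origin: centre of its underside, z up; not to be moved
- jar: small glass jar with spring-clip lid, loose, 74 mm across with its clip, 83 tall. Origin: centre of its underside, z up; not to be moved
- cup: steel cup, loose, 72 mm across, 70 tall, open. Origin: centre of its underside, z up; not to be moved
- scraper: steel bench scraper lying flat, 115 by 150 mm, 22 tall at its wooden grip. Origin: centre of its underside, z up; not to be moved
- mill: wooden pepper mill, loose, 60 mm across, 178 tall, standing behind the stands. Origin: centre of its underside, z up; not to be moved
- bowl: white bowl, loose, 130 mm across, 50 tall. Origin: centre of its underside, z up; not to be moved

How it is judged:
By the outcome, as a careful person would: the job done as asked, in the order asked, and still so for the second after the job is handed in, with the robot touching nothing.
It also fails if it takes over 66 s, if anything falls off the work surface, if the arm or the gripper's body presses on something with over 40 N, if the wrist force passes 120 N, or if a joint passes its speed limit or range.

ROBOT

A 7-joint arm with a two-finger parallel gripper is mounted at the origin on the work surface. World frame = base frame: x ahead of the robot, y to its left, z up, the work surface at z = 0. Lengths are in m, angles in rad, forces in N, time in s.
With the tool pointing down it reaches from about 0.425 to 0.925 m from the base axis. Payload 6.8 kg.
Tool frame: the origin (TCP) lies at the centre of the arm's flange, where the gripper is bolted on; the fingertips stand 173 mm ahead of it and the grasp point (between the pads) lies 155 mm ahead of it (finger_overhang is the distance from the TCP to the fingertips, in m); y points along the fingers, z is the direction in which the jaws open and shut, and the axes are right-handed (so a half turn about y gives the same grasp; the last joint's range is limited). The gripper opens to 85 mm and grips with 20 to 120 N. Pads are 22 mm wide; open, the fingers measure 114 mm over their backs; the gripper's body (76 mm by 85 mm) begins 54 mm behind the grasp point. The pads swing forward as they close: fully open they stand 13 mm farther back than shut.
Start: joints at [1.01, 0.477, 0.022, 1.555, -0.011, 1.109, -0.083], TCP at [0.295, -0.607, 0.405] pointing down, gripper open.
Joint ranges: [-2.96, 2.96], [-0.34, 2.1], [-1.41, 1.46], [0.24, 2.44], [-1.37, 4.51], [0.17, 1.92], [-2.96, 2.96]. Speed limits (rad/s): [2.39, 2.39, 3.14, 3.14, 3.14, 3.14, 3.14].

INTERFACE

Orientations are given as a rotation vector (axis times angle).
In Python, from bench import get_obs, grab_frame, hand_in, finger_overhang gives the robot as it stands. The module is installed in compiled form; this text tells all that it offers.
- The arm moves only by the shell command python3 -m jog 'ROWS' [FORCE]. ROWS is JSON, a list of rows, each a list of 3 entries, a list of its own where there are three numbers: the shift along the tool's x, y, z in cm, then the turn about the tool's y in rad, then the gripper command: -1 is fully open, 1 is shut, values between are in proportion. In form: [[[x, y, z], twist, gripper], ...]. A call has 1 to 10 rows; each row is the pose to reach, as a shift and turn from the pose commanded when the call began, along the tool's axes at that moment; what a row does not reach only later rows make up. A row lasts 1/8 s, in which the tool goes at most 62.5 mm and 10.7 degrees, less where a joint would pass 70% of its speed; a pose out of reach is approached as far as the arm can. A call with a gripper value outside its range is refused whole. The fingers move at their own pace and stop on an object; FORCE is the grip in N (left out, the last holds). Time passes only in rows, so rows that repeat a pose let the fingers close. It gives the time, the measured TCP pose, the force and the opening at its end, in the units of the state.
- get_obs(): the state, without advancing time (a new reading comes with each control period).
- grab_frame(name): name is "side" or "top" or "wrist"; returns a dict with "image" (480x640x3 uint8, blue, green, red), "fx", "fy", "cx", "cy" (pixels), "origin" and "rotation" of the camera in the world. Camera axes: x right, y up, looking along -z (the intrinsics and any distortion apply to the point x, -y, -z); pixel columns grow to the right and rows downward; lengths in m; the calibration is good to about 2 mm. A picture is of the moment at which its call begins. There is no depth.
- hand_in(): hands the job in, once; it reports no verdict.
The state is a dict: "clock": time; "joints": joint angles; "qvel": joint speeds; "tau": joint torques, N m; "tcp_pos": TCP position; "orientation": TCP orientation; "contact_force": force on the tool from outside, world axes, zero at the start; "moment": the same for the moment, N m; "grip_width": finger opening in m.
Only numpy, scipy, OpenCV 4.12 (cv2) and the standard library are available. Lean on these libraries where they do the work, as an engineer would, in place of code of your own. Each camera call takes 0.05 s, during which the arm holds its last target.

## Working session

There is one attempt and no reset: what is moved stays moved. The work goes in short steps, Python scripts to look and compute and a shell command to move; the robot and the scene stay as the last step left them, time stands still between calls to the robot, and variables do not carry over. Pictures are saved under pics/ and viewed, and the job is handed in when it is done.

```bash
mkdir -p pics; python3 - <<'E'
from bench import *
import cv2
o=get_obs()
for k,v in o.items(): print(k,v)
print(finger_overhang)
for n in ("side","top","wrist"):
    f=grab_frame(n); cv2.imwrite(f"pics/{n}0.png",f["image"])
    print(n,{k:v for k,v in f.items() if k!="image"})
E
```

```text
clock 0.0
joints [ 1.00990906  0.47780086  0.02236645  1.55643153 -0.01149934  1.10928851
 -0.0831014 ]
qvel [ 3.47239522e-04  5.48035476e-04  6.17827282e-04  2.08668288e-04
 -4.78374273e-05  8.35519616e-04 -1.74500207e-03]
tau [-2.50874400e-04 -5.96454406e+01  1.60706129e+00 -2.81199682e+01
  1.22648259e-02  9.54081741e-03  5.86936110e-06]
tcp_pos [ 0.29517343 -0.60674347  0.40373385]
orientation [-0.45438605  1.97200853 -1.96854083]
contact_force [ 0.6844132  -0.76678969  0.08808215]
moment [ 0.02487335  0.0493466  -0.06552637]
grip_width 0.08540705753235762
0.1734
side {'fx': 539.6197625077106, 'fy': 539.6197625077106, 'cx': 325.6137159669597, 'cy': 234.93175364688292, 'origin': array([ 0.46951573, -1.19419508,  1.06501819]), 'rotation': array([ 0.8587586 , -0.06101133, -0.07888198])}
top {'fx': 604.2323664460912, 'fy': 604.2323664460912, 'cx': 313.02681316430863, 'cy': 240.12264159011409, 'origin': array([ 0.17255923, -0.01996165,  1.96891731]), 'rotation': array([ 0.16990201, -0.17896692, -1.58557248])}
wrist {'fx': 373.6474655780068, 'fy': 373.6474655780068, 'cx': 321.19852628677137, 'cy': 236.25177343994466, 'origin': array([ 0.36640019, -0.57278469,  0.37236481]), 'rotation': array([-0.27704089,  0.17622987, -1.10858781])}
```

View pics/side0.png

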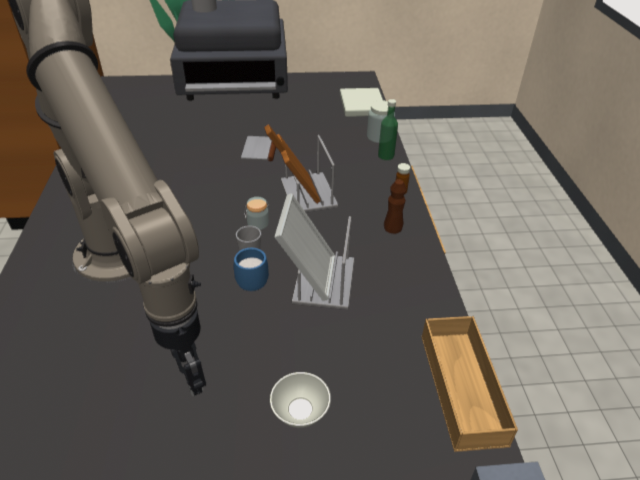

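View pics/top0.png

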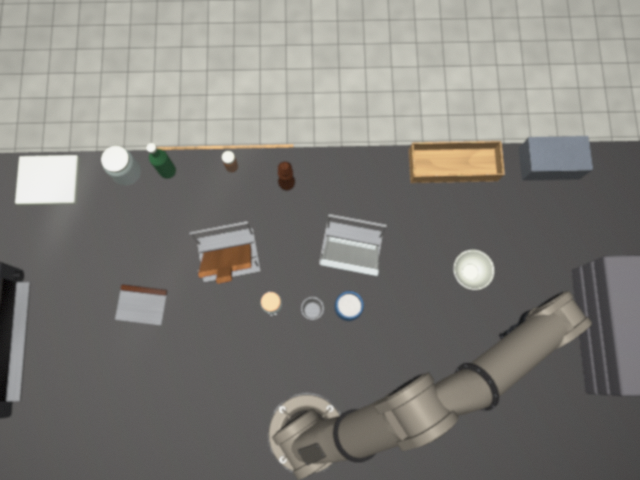

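View pics/wrist0.png

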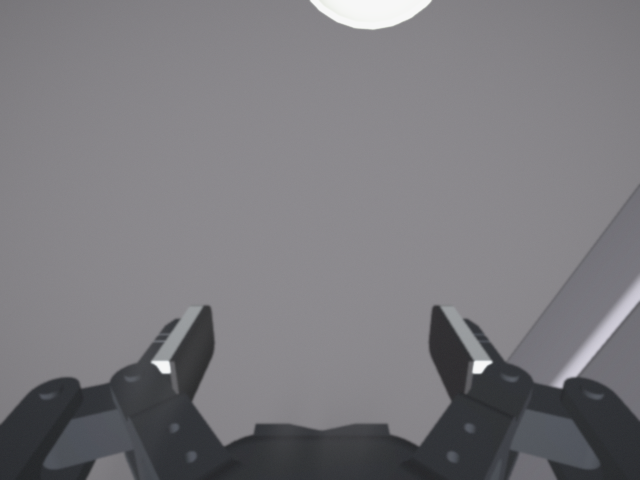

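```bash
cat > h.py <<'E'
import numpy as np, cv2
from scipy.spatial.transform import Rotation as R
from bench import *
def proj(f,P):
    c=R.from_rotvec(f["rotation"]).inv().apply(np.atleast_2d(P)-f["origin"])
    return np.c_[f["cx"]+f["fx"]*c[:,0]/-c[:,2], f["cy"]+f["fy"]*(-c[:,1])/-c[:,2]]
def ray(f,u,v):
    return R.from_rotvec(f["rotation"]).apply([(u-f["cx"])/f["fx"],-(v-f["cy"])/f["fy"],-1])
def plane(f,u,v,z):
    d=ray(f,u,v); return f["origin"]+d*(z-f["origin"][2])/d[2]
def crop(f,x0,x1,y0,y1,s,name):
    cv2.imwrite("pics/"+name,cv2.resize(f["image"][y0:y1,x0:x1],None,fx=s,fy=s,interpolation=cv2.INTER_CUBIC))
E
python3 - <<'E'
from h import *
o=get_obs(); print(R.from_rotvec(o["orientation"]).as_matrix().round(3))
t=grab_frame("top"); s=grab_frame("side")
crop(t,310,400,205,285,8,"t_tray.png"); crop(t,180,280,215,295,7,"t_board.png")
crop(s,265,365,190,310,5,"s_tray.png"); crop(s,255,355,120,220,6,"s_board.png")
E
```

```text
[[-0.899 -0.001  0.438]
 [-0.438  0.001 -0.899]
 [ 0.    -1.    -0.001]]
```

View pics/t_tray.png

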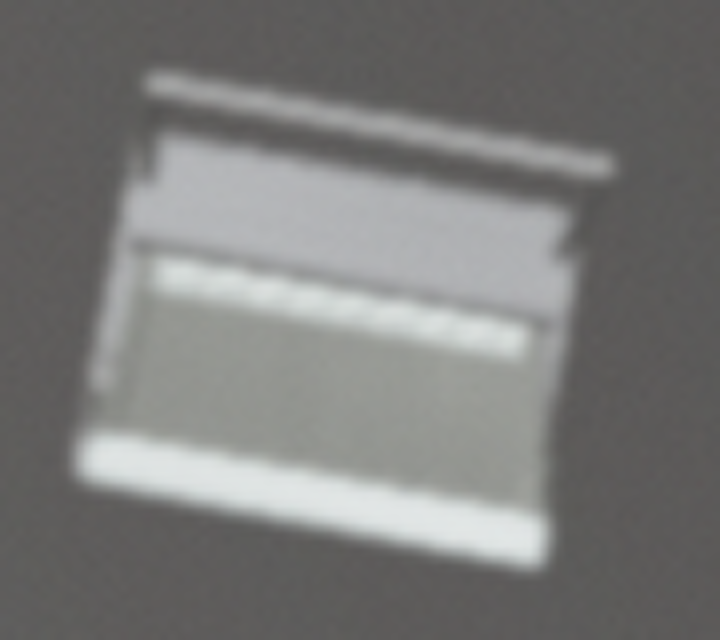

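View pics/t_board.png

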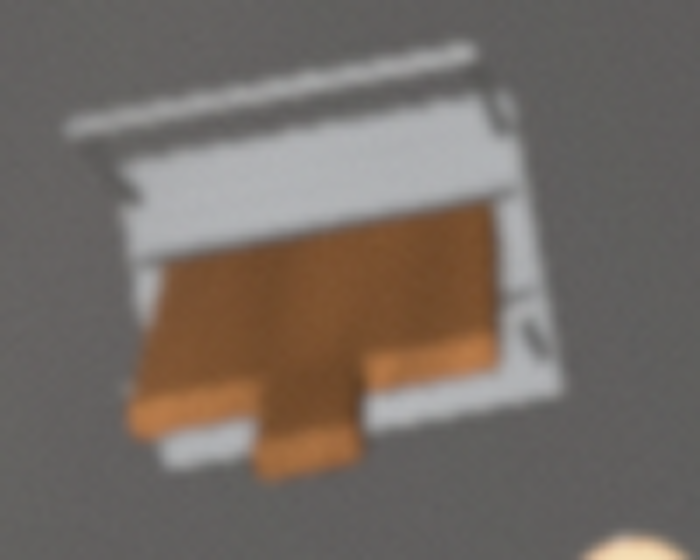

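View pics/s_tray.png

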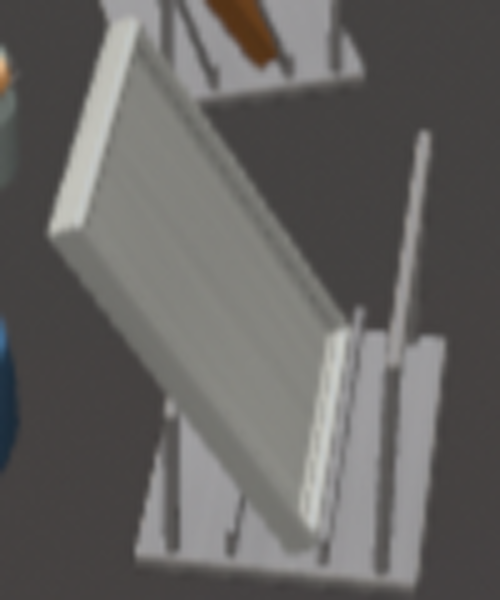

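View pics/s_board.png

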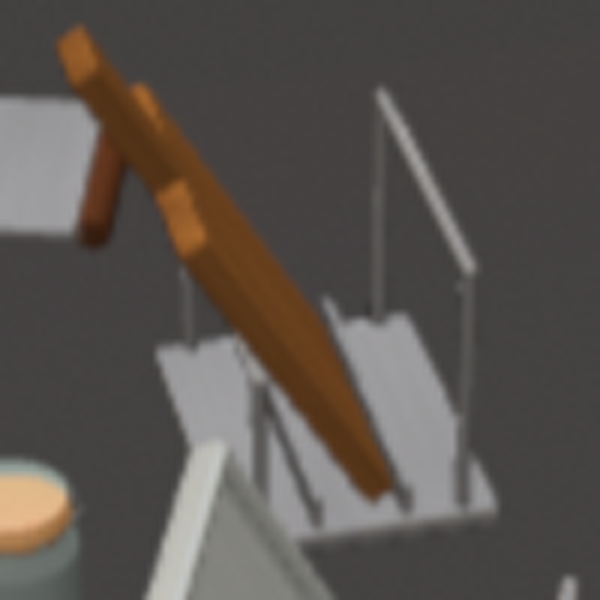

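```bash
cat > fit.py <<'E'
from h import *
from scipy.optimize import least_squares
def stand(p,P): # mm pts
    c,s=np.cos(p[2]),np.sin(p[2]); P=np.array(P,float)/1000
    return np.c_[p[0]+c*P[:,0]-s*P[:,1], p[1]+s*P[:,0]+c*P[:,1], P[:,2]]
def obj(p,q,P): # q: foot x,y (mm) in stand, lean(+away), yaw
    P=np.array(P,float); M=R.from_euler("zy",[q[3],q[2]])
    return stand(p,M.apply(P)+[q[0],q[1],12+ (9*np.sin(abs(q[2])))])
o8=lambda x0,y0,s,L:np.array([(x0+u/s,y0+v/s) for u,v in L])
D={"tray":dict(
 st=dict(top=([(55,88,160),(55,-88,160),(75,-95,12)],o8(310,205,8,[(148,82),(612,168),(576,208)])),
         side=([(-75,-95,0),(75,-95,0),(75,95,12),(55,-88,160),(55,88,160)],o8(265,190,5,[(136,557),(415,590),(443,338),(393,360),(425,133)]))),
 ob=dict(top=([(-9,85,240),(-9,-85,240)],o8(310,205,8,[(75,485),(545,572)])),
         side=([(-9,-85,240),(-9,85,240)],o8(265,190,5,[(52,234),(108,20)])))),
 "board":dict(
 st=dict(top=([(55,88,160),(55,-88,160),(-75,95,12),(-75,-95,12),(75,95,12)],o8(180,215,7,[(68,128),(472,52),(165,465),(562,393),(123,160)])),
         side=([(-75,95,12),(75,95,12),(75,-95,6),(55,88,160),(55,-88,160)],o8(255,120,6,[(158,350),(405,315),(495,508),(380,92),(472,268)]))),
 ob=dict(top=([(-9,22.5,280),(-9,-22.5,280),(-9,80,200),(-9,-80,200)],o8(180,215,7,[(258,480),(360,460),(132,440),(497,368)])),
         side=([(9,-22.5,280),(9,80,200),(9,-80,200)],o8(255,120,6,[(102,68),(157,100),(205,240)]))))}
lines={"tray":[[(x,y,z) for y,z in((-85,0),(85,0),(85,240),(-85,240),(-85,0))] for x in(-9,9)],
"board":[[(x,y,z) for y,z in((-80,0),(80,0),(80,200),(22.5,200),(22.5,280),(-22.5,280),(-22.5,200),(-80,200),(-80,0))] for x in(-9,9)]}
sl=[[(-75,-95,12),(75,-95,12),(75,95,12),(-75,95,12),(-75,-95,12)],[(55,-88,12),(55,-88,160),(55,88,160),(55,88,12)],[(-55,-88,12),(-55,-88,110),(-55,88,110),(-55,88,12)]]
if __name__=="__main__":
    F={n:grab_frame(n) for n in("top","side")}; im={n:cv2.resize(F[n]["image"],None,fx=4,fy=4,interpolation=2) for n in F}
    for n,d in D.items():
        f=lambda v:np.concatenate([(proj(F[c],(stand(v[:3],P) if k=="st" else obj(v[:3],v[3:],P)))-px).ravel() for k in("st","ob") for c,(P,px) in d[k].items()])
        r=least_squares(f,[.65,0,0,0,0,-.53,0],loss="soft_l1",x_scale=[.1,.1,.1,10,10,.1,.1])
        print(n,r.x.round(3)); print(np.abs(r.fun).round(1))
        v=r.x
        for c in F:
            for L in sl: cv2.polylines(im[c],[(proj(F[c],stand(v[:3],L))*4+2).astype(int)],False,(0,255,255),1)
            for L in lines[n]: cv2.polylines(im[c],[(proj(F[c],obj(v[:3],v[3:],L))*4+2).astype(int)],False,(0,0,255),1)
        np.save(n+".npy",v)
        top={"tray":[(-9,0,240),(9,0,240)],"board":[(-9,0,280),(9,0,280),(-9,0,200)]}[n]
        print(obj(v[:3],v[3:],top).round(3))
    cv2.imwrite("pics/ov_top.png",im["top"][820:1180,700:1560][:, :800]); cv2.imwrite("pics/ov_side.png",im["side"][480:1240,1040:1480][:600*2:1][::1][:760:1])
    a=cv2.imread("pics/ov_side.png"); cv2.imwrite("pics/ov_side.png",cv2.resize(a,None,fx=.78,fy=.78))
    for nm,(u,v,z) in dict(crock=(349,306,.085),cup=(313,308,.07),jar=(270,301,.083),mill=(286,168,.178),bowl=(474,270,.05)).items(): print(nm,plane(F["top"],u,v,z).round(3))
E
python3 fit.py
```

```text
tray [ 0.587 -0.156 -0.215  7.504 -4.797 -0.491  0.016]
[0.9 0.4 2.9 0.6 0.6 0.1 0.9 2.1 0.1 1.6 0.6 0.6 0.3 0.6 0.3 1.  0.6 1.
 0.9 1.7 1.1 0.3 0.7 0.7]
[[ 0.475 -0.137  0.224]
 [ 0.49  -0.14   0.232]]
board [ 5.7100e-01  2.4600e-01  1.7000e-01  1.6753e+01 -1.4100e-01 -5.2800e-01
  2.0000e-03]
[0.6 0.4 0.7 0.1 0.7 0.3 0.1 0.3 1.6 0.  1.1 0.  0.4 0.2 0.6 2.1 0.  1.5
 0.7 1.3 0.6 0.1 0.3 0.2 0.2 0.4 0.5 0.2 0.5 0.4 2.3 3.1 0.6 0.5]
[[0.441 0.223 0.254]
 [0.457 0.226 0.263]
 [0.481 0.23  0.185]]
crock [ 0.384 -0.143  0.085]
cup [ 0.382 -0.031  0.07 ]
jar [0.405 0.103 0.083]
mill [0.808 0.044 0.178]
bowl [ 0.495 -0.552  0.05 ]
```

View pics/ov_top.png

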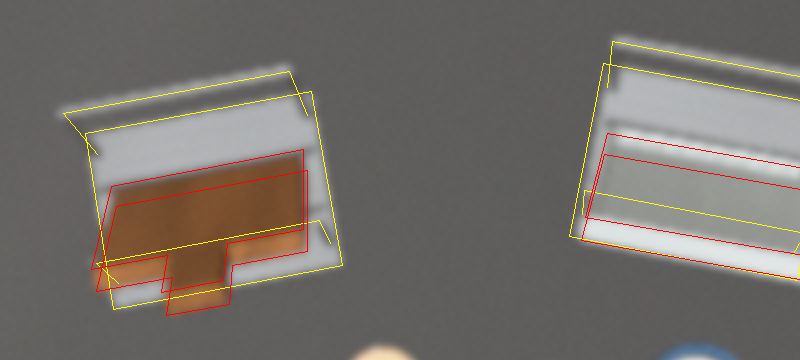

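View pics/ov_side.png

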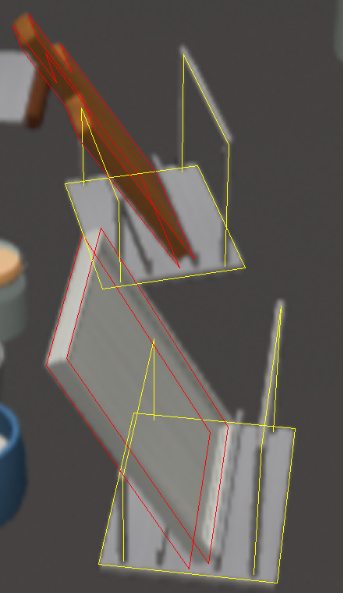

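```bash
python3 -m jog '[[[-4,-4,-4],0.1,0],[[-8,-4,-9],0.2,0],[[-12,-4,-13],0.3,0],[[-16,-4,-17],0.4,0],[[-20,-4,-21],0.5,0],[[-24,-4,-26],0.6,0],[[-28,-4,-30],0.655,0],[[-32,-4,-34],0.655,0],[[-34.3,-4,-36.2],0.655,0],[[-34.3,-4,-36.2],0.655,0]]' 30
python3 - <<'E'
from h import *
f=grab_frame("side"); crop(f,150,390,140,320,3,"a1.png")
o=get_obs(); print(o["tcp_pos"],R.from_rotvec(o["orientation"]).as_matrix().round(3)); 
E
```

```text
clock: 1.6
tcp_pos: [0.4461, -0.1288, 0.445]
orientation: [-0.21, -2.119, 2.118]
contact_force: [-0.1, 0.7, -0.1]
grip_width: 0.0426
[ 0.44553793 -0.13073542  0.44484127] [[-0.98   0.    -0.199]
 [ 0.199 -0.    -0.98 ]
 [-0.    -1.     0.   ]]
```

View pics/a1.png

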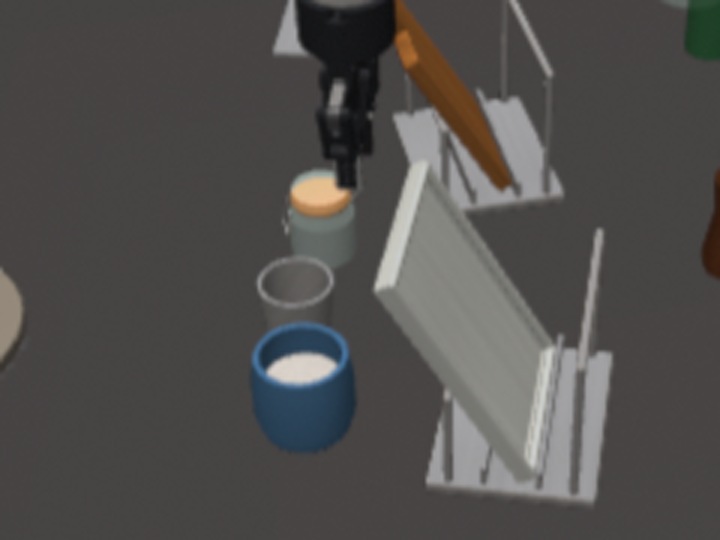

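```bash
python3 -m jog '[[[0.5,2.5,0],0,0],[[0.5,5,0],0,0],[[0.5,7,0],0,0],[[0.5,7,0],0,0]]'
python3 - <<'E'
from h import *
f=grab_frame("side"); crop(f,220,340,160,290,5,"a2.png")
f=grab_frame("wrist"); cv2.imwrite("pics/a2w.png",f["image"])
E
```

```text
clock: 2.15
tcp_pos: [0.4395, -0.1318, 0.3735]
orientation: [-0.213, -2.112, 2.112]
contact_force: [-0.1, -1.1, 0.4]
grip_width: 0.0426
```

View pics/a2.png

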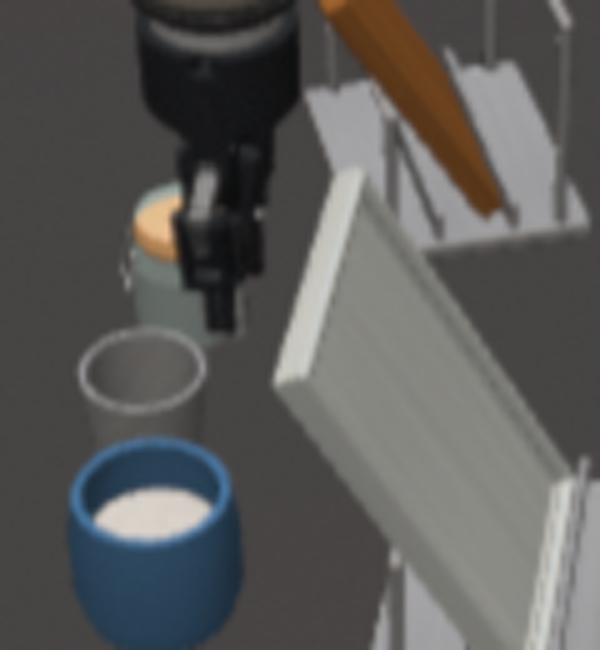

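View pics/a2w.png

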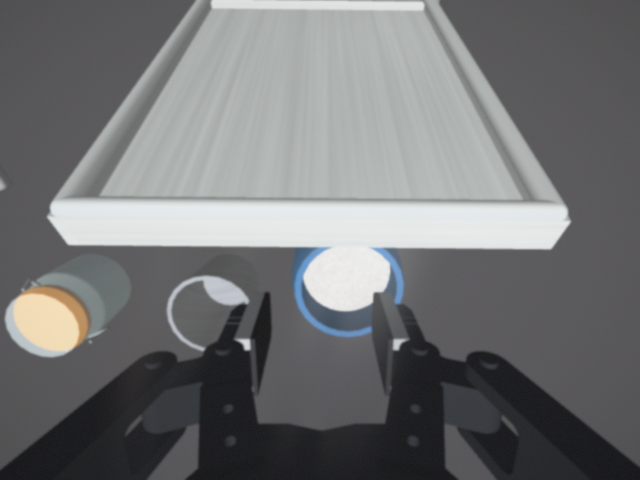

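```bash
python3 -m jog '[[[-1,0,0],0,0],[[-2,0,0],0,0],[[-3,-0.2,0],0,0],[[-4,-0.5,0],0,0],[[-5,-0.8,0],0,0],[[-6,-1.1,0],0,0],[[-7,-1.4,0],0,0],[[-8,-1.6,0],0,0],[[-9,-1.8,0],0,0],[[-10,-2,0],0,0]]'
python3 - <<'E'
from h import *
f=grab_frame("side"); crop(f,240,380,160,310,4,"a3.png")
E
```

```text
clock: 3.5
tcp_pos: [0.5391, -0.1507, 0.3948]
orientation: [-0.215, -2.115, 2.115]
contact_force: [0.3, -0.2, 0.9]
grip_width: 0.0428
```

View pics/a3.png

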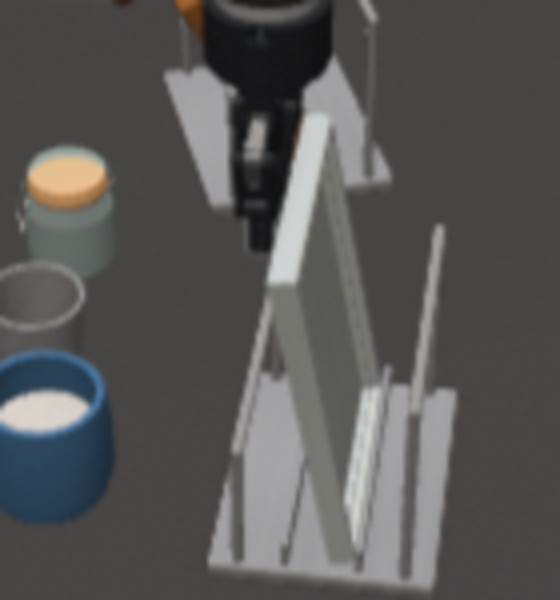

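```bash
python3 -m jog '[[[-0.7,0,0],0,0],[[-1.4,0,0],0,0],[[-2.1,-0.2,0],0,0],[[-2.8,-0.2,0],0,0],[[-3.4,-0.2,0],0,0],[[-3.9,-0.2,0],0,0],[[-4.4,-0.2,0],0,0],[[-4.9,-0.2,0],0,0]]'
python3 - <<'E'
from h import *
f=grab_frame("side"); crop(f,240,380,160,310,4,"a4.png")
E
```

```text
clock: 4.55
tcp_pos: [0.5867, -0.1604, 0.3967]
orientation: [-0.214, -2.115, 2.115]
contact_force: [-0.2, 0.1, 0.2]
grip_width: 0.0421
```

View pics/a4.png

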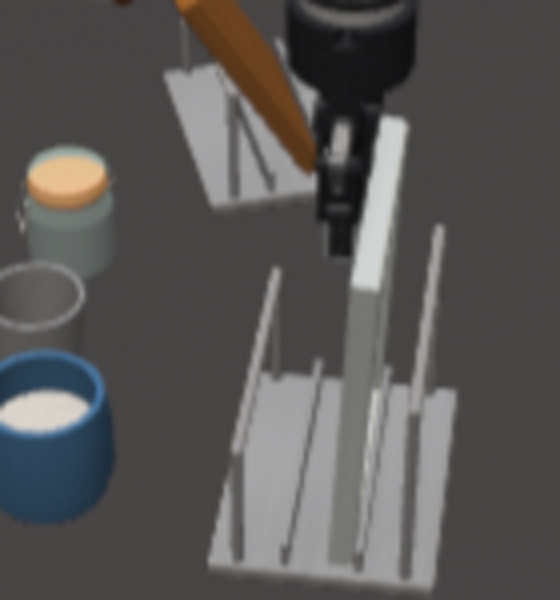

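```bash
python3 -m jog '[[[-0.5,0,0],0,0],[[-1,0,0],0,0],[[-1.5,0,0],0,0],[[-2,0,0],0,0],[[-2.4,0,0],0,0],[[-2.4,0,0],0,0],[[-2.4,0,0],0,0]]'
python3 - <<'E'
from h import *
f=grab_frame("side"); crop(f,240,380,160,310,4,"a5.png")
E
```

```text
clock: 5.48
tcp_pos: [0.6099, -0.1652, 0.3967]
orientation: [-0.214, -2.115, 2.115]
contact_force: [-0.4, 0.6, 0.3]
grip_width: 0.0428
```

View pics/a5.png

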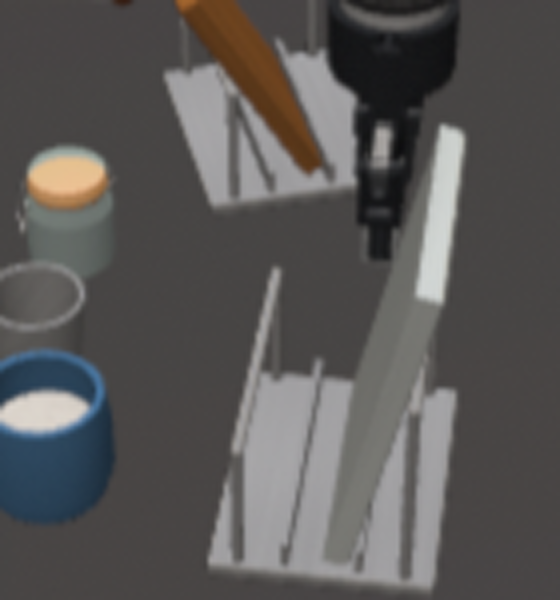

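```bash
python3 -m jog '[[[3,-1,0],0,0],[[8,-3,0],0,0],[[13,-6,0],0,0],[[17,-6,0],0,0.5],[[20,-6,-6],-0.1,1],[[22,-6,-12],-0.2,1],[[24,-6,-18],-0.3,1],[[26,-6,-24],-0.37,1],[[27.5,-6,-30],-0.37,1],[[27.5,-6,-33.4],-0.37,1]]'
python3 -m jog '[[[0,0,0],0,1],[[0,0,0],0,1]]'
python3 - <<'E'
from h import *
o=get_obs(); print(o["tcp_pos"],R.from_rotvec(o["orientation"]).as_matrix().round(3)); 
f=grab_frame("side"); crop(f,180,380,100,310,2.8,"b1.png")
f=grab_frame("wrist"); cv2.imwrite("pics/b1w.png",f["image"])
E
```

```text
clock: 6.78
tcp_pos: [0.4063, 0.2202, 0.4573]
orientation: [-0.182, 2.132, -2.131]
contact_force: [0.5, -0.8, -0.4]
grip_width: 0.0002
clock: 7.02
tcp_pos: [0.4076, 0.2164, 0.4565]
orientation: [-0.179, 2.133, -2.135]
contact_force: [-0.1, -0.5, -0.8]
grip_width: -0.0003
[0.40762605 0.21643167 0.45645031] [[-0.986 -0.     0.166]
 [-0.166 -0.001 -0.986]
 [ 0.001 -1.     0.001]]
```

View pics/b1.png

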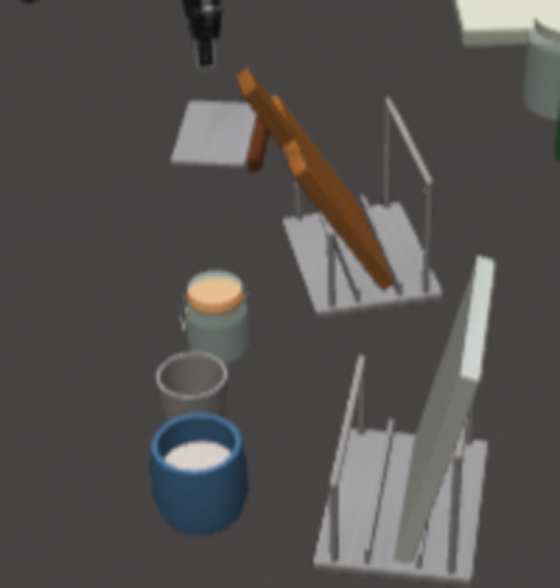

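View pics/b1w.png

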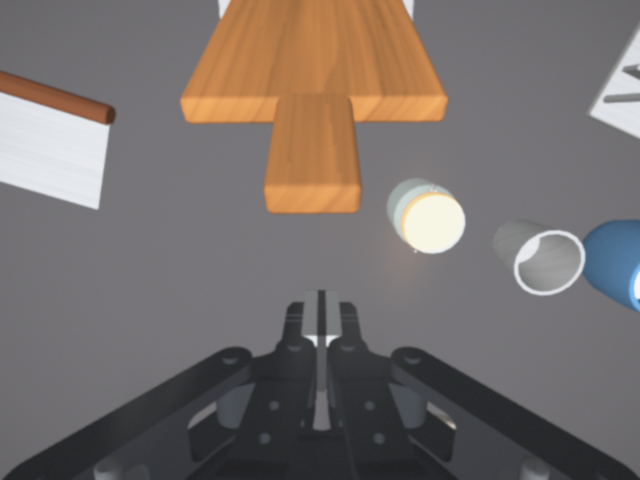

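```bash
python3 -m jog '[[[0.3,2,-0.4],0,1],[[0.3,4,-0.4],0,1],[[0.3,5.8,-0.4],0,1],[[0.3,5.8,-0.4],0,1],[[0.3,5.8,-0.4],0,1]]'
python3 - <<'E'
from h import *
f=grab_frame("side"); crop(f,210,350,90,220,4,"b2.png")
E
```

```text
clock: 7.75
tcp_pos: [0.4044, 0.2203, 0.3994]
orientation: [-0.177, 2.134, -2.134]
contact_force: [-0.1, -0.1, 1.0]
grip_width: -0.0002
```

View pics/b2.png

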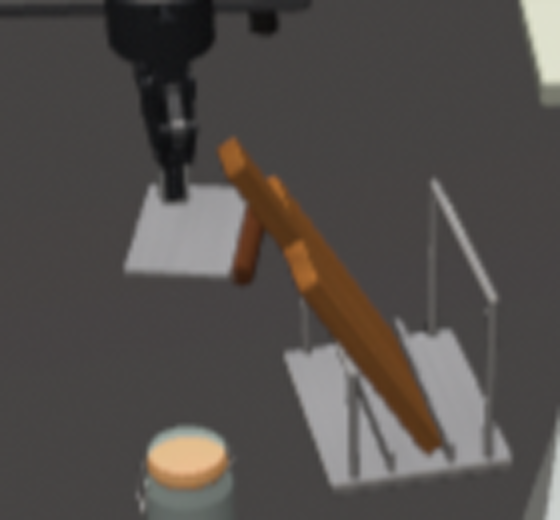

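```bash
python3 -m jog '[[[-1,0,0],0,1],[[-2,0,0],0,1],[[-3,-0.2,0],0,1],[[-4,-0.5,0],0,1],[[-5,-0.8,0],0,1],[[-6,-1.1,0],0,1],[[-7,-1.4,0],0,1],[[-8,-1.7,0],0,1],[[-9,-2,0],0,1],[[-10,-2.2,0],0,1]]'
python3 - <<'E'
from h import *
f=grab_frame("side"); crop(f,210,350,90,220,4,"b3.png")
E
```

```text
clock: 9.05
tcp_pos: [0.5033, 0.2375, 0.4209]
orientation: [-0.179, 2.134, -2.134]
contact_force: [-0.4, -0.4, -0.0]
grip_width: 0.0004
```

View pics/b3.png

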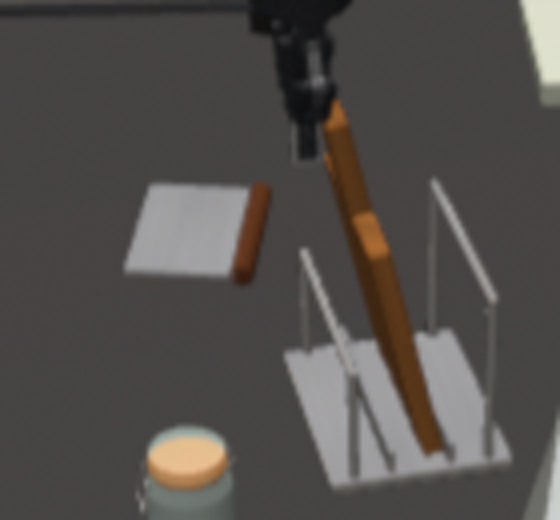

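```bash
python3 -m jog '[[[-0.8,-0.2,0],0,1],[[-1.6,-0.3,0],0,1],[[-2.4,-0.4,0],0,1],[[-3.2,-0.5,0],0,1],[[-4,-0.5,0],0,1],[[-4.6,-0.5,0],0,1],[[-5.2,-0.5,0],0,1],[[-5.8,-0.5,0],0,1],[[-5.8,-0.5,0],0,1]]'
python3 - <<'E'
from h import *
f=grab_frame("side"); crop(f,210,350,90,220,4,"b4.png")
E
```

```text
clock: 10.22
tcp_pos: [0.5606, 0.2473, 0.4265]
orientation: [-0.177, 2.134, -2.132]
contact_force: [-0.4, -0.6, 4.9]
grip_width: 0.0001
```

View pics/b4.png

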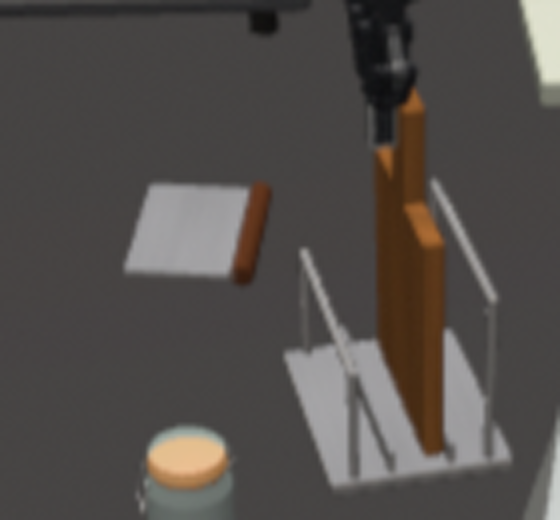

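```bash
python3 -m jog '[[[0,-0.5,0],0,1],[[0,-1,0],0,1],[[0,-1.5,0],0,1],[[-0.3,-1.5,0],0,1]]'
python3 - <<'E'
from h import *
f=grab_frame("side"); crop(f,210,350,90,220,4,"b5.png")
f=grab_frame("wrist"); cv2.imwrite("pics/b5w.png",f["image"])
E
```

```text
clock: 10.78
tcp_pos: [0.5628, 0.2477, 0.4412]
orientation: [-0.179, 2.134, -2.133]
contact_force: [0.3, -0.4, -1.0]
grip_width: -0.0001
```

View pics/b5.png

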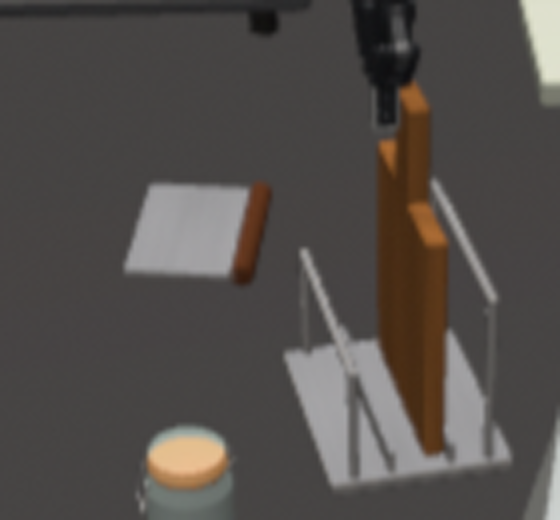

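View pics/b5w.png

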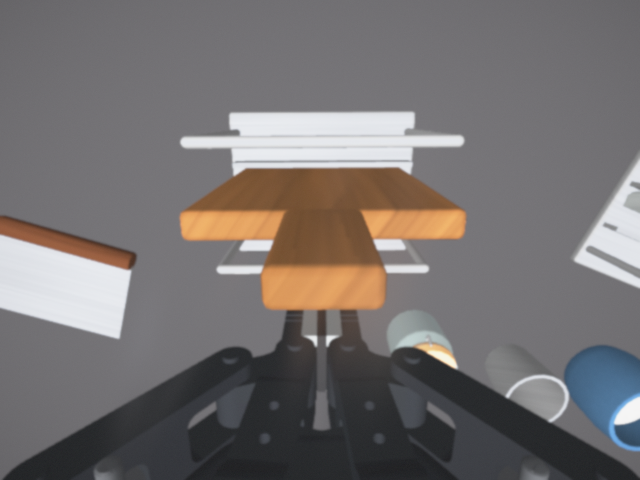

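Board is near vertical, contact clear (tongue at cols 265–385). Continue slowly.

```bash
python3 -m jog '[[[-0.5,0,0],0,1],[[-1,0,0],0,1],[[-1.5,0,0],0,1],[[-2,0,0],0,1],[[-2.5,0,0],0,1],[[-3,0,0],0,1],[[-3.4,0,0],0,1],[[-3.4,0,0],0,1]]'
python3 - <<'E'
from h import *
f=grab_frame("side"); crop(f,210,350,90,220,4,"b6.png")
E
```

```text
clock: 11.88
tcp_pos: [0.5966, 0.2532, 0.4406]
orientation: [-0.179, 2.134, -2.134]
contact_force: [-0.1, 0.4, 0.5]
grip_width: 0.0
```

View pics/b6.png

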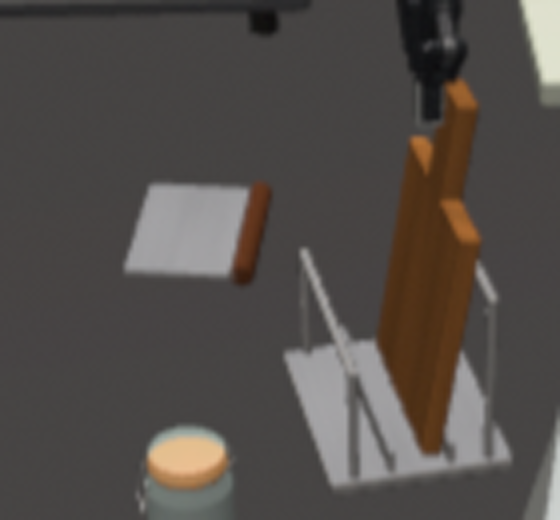

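```bash
python3 -m jog '[[[-0.5,0,0],0,1],[[-1,0,0],0,1],[[-1.5,0,0],0,1],[[-1.8,0,0],0,1],[[-1.8,0,0],0,1],[[-1.8,0,0],0,1]]'
python3 - <<'E'
from h import *
f=grab_frame("side"); crop(f,210,350,90,220,4,"b7.png")
E
```

```text
clock: 12.68
tcp_pos: [0.6139, 0.2564, 0.4407]
orientation: [-0.18, 2.134, -2.134]
contact_force: [0.6, 0.2, 0.5]
grip_width: -0.0005
```

View pics/b7.png

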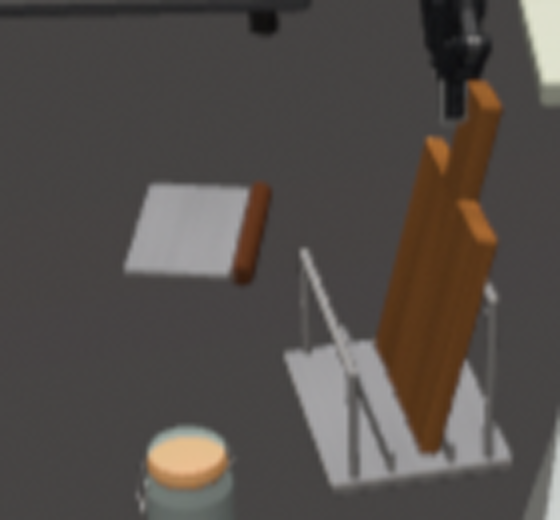

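```bash
python3 -m jog '[[[-0.3,0,0],0,1],[[-0.6,0,0],0,1],[[-0.9,0,0],0,1],[[-0.9,0,0],0,1]]'
python3 - <<'E'
from h import *
f=grab_frame("side"); crop(f,210,350,90,220,4,"b8.png")
f=grab_frame("wrist"); cv2.imwrite("pics/b8w.png",f["image"])
E
```

```text
clock: 13.22
tcp_pos: [0.6231, 0.2578, 0.4405]
orientation: [-0.18, 2.134, -2.134]
contact_force: [-1.3, -0.5, 0.6]
grip_width: 0.0005
```

View pics/b8.png

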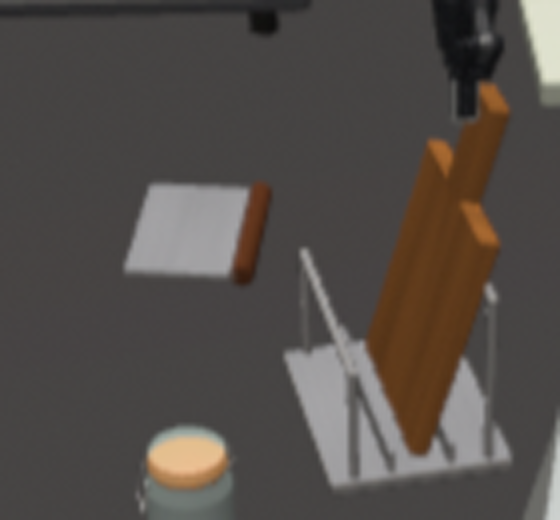

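View pics/b8w.png

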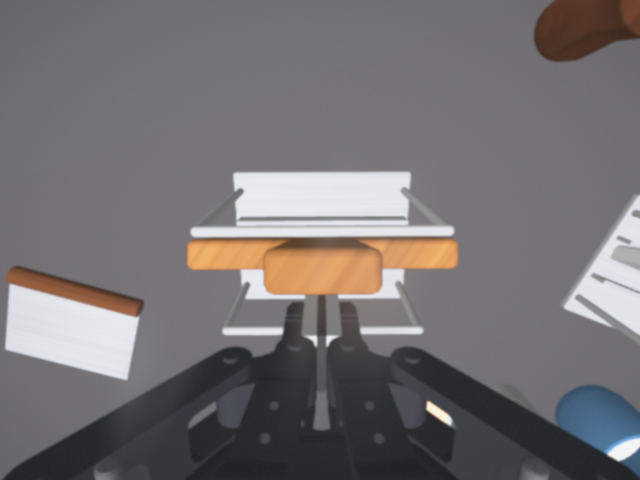

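```bash
python3 -m jog '[[[1,0,0],0,1],[[3,-1,0],0,1],[[7,-4,0],0,1],[[12,-8,0],0,1],[[17,-10,0],0,1],[[20,-10,0],0,1],[[20,-10,0],0,1],[[20,-10,0],0,1],[[20,-10,0],0,1],[[20,-10,0],0,1]]'
python3 - <<'E'
from h import *
f=grab_frame("side"); crop(f,210,410,90,310,2.7,"c1.png")
g=grab_frame("top"); crop(g,100,500,130,330,2,"c2.png")
E
```

```text
clock: 14.58
tcp_pos: [0.4264, 0.2244, 0.5403]
orientation: [-0.18, 2.135, -2.134]
contact_force: [0.1, 0.1, 0.8]
grip_width: -0.0001
```

View pics/c1.png

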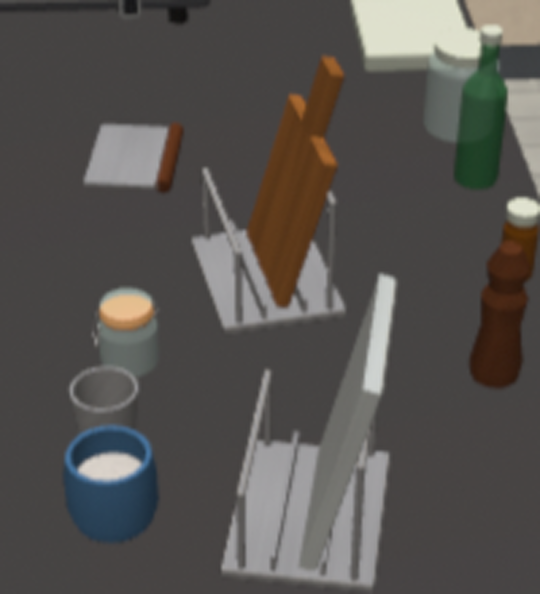

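View pics/c2.png

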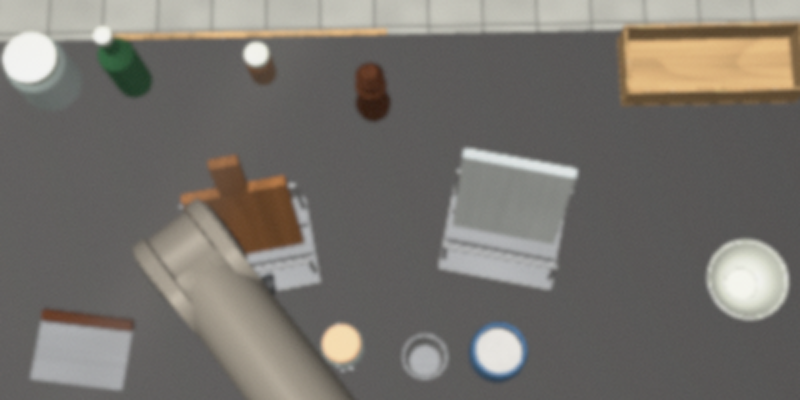

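```bash
python3 - <<'E'
from fit import *
f=grab_frame("side"); L=lambda a:o8(210,90,2.7,a)
for n,P,px in (("tray",[(-9,-85,240),(9,-85,240),(-9,85,240),(9,85,240),(-9,-85,0)],L([(363,388),(380,392),(378,276),(396,280),(300,568)])),
 ("board",[(9,-22.5,280),(9,-80,200),(-9,-80,200),(-9,80,200),(-9,-80,0)],L([(342,72),(334,160),(318,160),(290,98),(275,303)]))):
    v=np.load(n+".npy")
    r=least_squares(lambda q:(proj(f,obj(v[:3],q,P))-px).ravel(),[0,0,.2,0],x_scale=[10,10,.1,.1])
    print(n,r.x.round(3),np.abs(r.fun).max().round(1))
o=get_obs();print(o["clock"],o["contact_force"],o["qvel"].round(3))
E
```

```text
tray [ 1.1567e+01 -2.6320e+00  2.0700e-01 -1.0000e-03] 0.9
board [ 6.792  6.315  0.246 -0.064] 2.6
14.725 [-0.52986448 -0.14905052 -0.11963718] [ 0.    -0.006 -0.     0.001 -0.001 -0.001  0.001]
```

Both lean within 0.12–0.35 rad and both feet are inside ±13 mm, so I'm handing in.

```bash
python3 -c "
from bench import *
print(hand_in())"
```

```text
the job is handed in; nothing more can be done
None
```

I pushed the tray back first, then the board, and both now lean away from the robot on the rear bars of their own stands. I handed the job in at about 15 s of the 66 s allowed; it gives no verdict.

| | Lean away (0.12–0.35 rad wanted) | Foot centre, from stand centre (limit about ±13 mm) | Largest fit error |
|---|---|---|---|
| Tray | 0.21 rad | 12 mm towards the rear lip | 0.9 px |
| Board | 0.25 rad | 7 mm towards the rear lip | 2.6 px |

- **Robot clear:** the gripper was withdrawn from both stands, and the wrist force read close to zero.
- **Other objects:** in the last top and side pictures, the crock, jar, cup, scraper, mill and bowl look unmoved. I compared them by eye and did not measure them again.
- **Contact during the board push:** near vertical, the wrist read about 5 N upward, probably a finger knuckle touching the top of the tongue. I raised the tool 15 mm and the force went away.
- **Last nudge on the board:** it was already on the bar, so the final 9 mm made its foot slide slightly forward. The foot stayed between the lips.
- **Less certain fits:** the first fit of the tray gave a lean of 0.49 rad instead of the stated 0.53, and its foot was several pixels off in the side view. The final board fit is looser than the tray's and shows it turned about 0.06 rad in its stand.

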